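# Shut and bolt the medicine lock box

## Robot

A 6-joint arm with a two-finger parallel gripper is mounted at the origin on the work surface. World frame = base frame: x ahead of the robot, y to its left, z up, the work surface at z = 0. Lengths are in mm, angles in degrees, forces in N, time in s.
With the tool pointing down it reaches from about 350 to 850 mm from the base axis. Payload 8.1 kg.
Tool frame: the origin (TCP) lies at the centre of the arm's flange, where the gripper is bolted on; the fingertips stand 173 mm ahead of it and the grasp point (between the pads) lies 155 mm ahead of it; z points along the fingers, y is the line along which they close (so a half turn about z gives the same grasp; the last joint's range is limited). The gripper opens to 85 mm and grips with 20 to 120 N. Pads are 22 mm wide; open, the fingers measure 114 mm over their backs; the gripper's body (76 mm by 85 mm) begins 54 mm behind the grasp point. The pads swing forward as they close: fully open they stand 13 mm farther back than shut.
Start: joints at [-77.487, 7.471, 85.268, -0, 87.261, -4.893], TCP at [179.509, -572.524, 404.692] pointing down, gripper open.
Joint ranges: [-169.43, 169.43], [-51.17, 129.36], [1.28, 143.12], [-76.62, 256.62], [0, 156.53], [-152.29, 152.29]. Speed limits (degrees/s): [136.94, 136.94, 159.86, 180, 180, 180].

## Interface

Orientations are given as [roll, pitch, yaw] about the fixed x, y, z axes, in that order (R = Rz(yaw) Ry(pitch) Rx(roll)).
In Python, from bench import * gives the robot as it stands.
- The arm moves only by the shell command python3 -m jog 'ROWS' [FORCE]. ROWS is text: rows parted by semicolons, each of 7 numbers parted by spaces: the shift along the tool's x, y, z scaled (see below), then the turn, a rotation vector about the tool's x, y, z scaled (see below), then the closure, from -1 (fully open) to 1 (shut). In form: tx ty tz wx wy wz hand; .... A call has 1 to 5 rows; each row shifts and turns the commanded pose from where the row before left it, along the tool's axes as they then stand; what a row does not reach is not made up. The controller multiplies each number of a shift by 0.1 m and each number of a turn by 60 degrees. A row lasts 1/8 s, in which the tool goes at most 62.5 mm and 10.7 degrees, less where a joint would pass 70% of its speed; a pose out of reach is approached as far as the arm can. A call with a number of a shift or a turn outside -1 to 1 is refused whole. A call with a gripper value outside its range is refused whole. The fingers move at their own pace and stop on an object; FORCE is the grip in N (left out, the last holds). Time passes only in rows, so rows that do not move let the fingers close. It gives the time, the measured TCP pose, the force, the opening and the grip force at its end, in the units of the state.
- sense(): the state, without advancing time (a new reading comes with each control period).
- snapshot(name): name is "side" or "top"; returns a dict with "img" (384x512x3 uint8, red, green, blue), "fx", "fy", "cx", "cy" (pixels), "dist" ([k1, k2, p1, p2, k3] as OpenCV has them; the pictures are not rectified), "extrinsics" (4x4, takes a point from camera to world coordinates). Camera axes: x right, y down, z forward; pixel columns grow to the right and rows downward; lengths in mm; the calibration is good to about 2 mm. A picture is of the moment at which its call begins. There is no depth.
- hand_in(): hands the job in; it is judged then, once.
The state is a dict: "time": time; "joint_pos": joint angles; "qd": joint speeds; "joint_efforts": joint torques, N m; "tool_pos": TCP position; "tcp_rot": TCP orientation; "ft_force": force on the tool from outside, world axes, zero at the start; "wrist_torque": the same for the moment, N m; "finger_gap": finger opening in mm; "grip_force": force on a finger pad.
Only numpy, scipy, OpenCV 4.12 (cv2) and the standard library are available. Lean on these libraries where they do the work, as an engineer would, in place of code of your own. Each camera call takes 0.05 s, during which the arm holds its last target. There are 200 camera calls.

## Task

Shut up the steel medicine lock box on the dispensing counter using only the fingertips: push its open lid over until it is fully down, and after that push the bolt on its front by its upright tab, fully across through the lid's staple. Do not pick up, drag or tip the box, and leave the medicines and the pen around it where they are.

Things in the scene. Friction and masses are not known exactly. Their poses are not given: they have to be found in the camera images.
- lockbox: Loose steel box, 2 to 3.5 kg, open top, 120 mm deep (its x), 200 wide (y), 80 high; origin: centre of its underside, z up. Its front looks to its -x (roughly to the robot). A ledge on the front stands out 34 mm (to x = -94), y -82 to +82, top 47 mm above the counter; the bolt's guide loops on it (y +20 and -35) reach up to 66 mm. Contents stay below the rim. The lid is hinged along the rear rim.
- hinge (a point): Middle of the lid's hinge line, on the rear top rim of the lock box (60 mm behind its origin in its +x, 80 mm up); axes as the box, the hinge line runs along y.
- lid_edge (a point): Middle of the lid's free edge, on its outer face, 123 mm from the hinge line; shut, its axes are the box's. The lid is a flat plate 124 mm long, 204 wide, 6 thick; its inner face lies in the plane of the hinge line. A staple (square loop, 12 mm to the -y side of the middle) stands out 31 mm beyond the free edge; shut, it sits over the ledge for the bolt to pass through.
- lid (a joint): Lid angle in rad: 0 fully shut (level), 1.57 upright, up to 1.85 leaning back away from the front. The hinge is stiff: the lid stays wherever it is left and must be pushed all the way down (a few newtons at the free edge).
- bolt_tab (a point): Centre of the upright steel tab of the bolt: 20 mm (box x) by 8 mm (box y) by 42 mm high, its foot 53 mm and its top 95 mm above the counter, 80 mm in front of the box's origin (box x = -80 mm) and 20 mm in front of the front wall; axes as the box.
- bolt (a joint): How far the bolt has been slid, in m, along the box's -y: 0 withdrawn (tab at box y = +66 mm), 0.042 fully across at its stop (tab at box y = +24 mm). It takes about 2 N and stays where it is left.
- amber_jar: Bystander: amber jar, 44 mm diameter, 75 mm high, standing to the +y side of the box; origin under its centre.
- carton_a: Bystander: medicine carton 75 x 45 x 30 mm lying to the -y side of the box; origin under its centre.
- carton_b: Bystander: medicine carton 60 x 40 x 55 mm standing behind the box; origin under its centre.
- carton_c: Bystander: flat medicine carton 95 x 50 x 22 mm lying in front of the box towards its -y side; origin under its centre.
- white_bottle: Bystander: white bottle 50 mm in diameter, 85 mm high, standing behind the box; origin under its centre.
- pen: Bystander: pen 120 mm long, 10 mm thick, lying on the counter; origin under its middle.

How it is judged:
By the outcome, as a careful person would: the job done as asked, in the order asked, and still so for the second after the job is handed in, with the robot touching nothing.
It also fails if it takes over 48 s, if anything falls off the work surface, if the arm or the gripper's body presses on something with over 40 N, if the wrist force passes 120 N, or if a joint passes its speed limit or range.

## Working session

There is one attempt and no reset: what is moved stays moved. The work goes in short steps, Python scripts to look and compute and a shell command to move; the robot and the scene stay as the last step left them, time stands still between calls to the robot, and variables do not carry over. Pictures are saved under pics/ and viewed, at most 10 in all, crops included, and the job is handed in when it is done.

```bash
mkdir -p pics
python3 - <<'E'
from bench import *
import cv2,numpy as np,pickle
for n in("side","top"):
    s=snapshot(n); pickle.dump(s,open(f"{n}0.pkl","wb"))
    cv2.imwrite(f"pics/{n}0.png",cv2.resize(s["img"][:,:,::-1],(800,600),interpolation=cv2.INTER_CUBIC))
    print(n,s["fx"],s["fy"],s["cx"],s["cy"],s["dist"],np.round(s["extrinsics"],3).tolist())
print(sense())
E
```

```text
side 353.50348457480175 353.50348457480175 256.8237387223942 195.74684573688108 [-0.02821646  0.          0.          0.          0.        ] [[-0.851, -0.33, 0.409, 182.209], [-0.525, 0.534, -0.663, 727.215], [0.001, -0.779, -0.628, 665.564], [0.0, 0.0, 0.0, 1.0]]
top 494.72168067432887 494.72168067432887 251.96126595943738 191.0360303238761 [-0.07363816  0.          0.          0.          0.        ] [[-0.006, -0.994, 0.112, 401.103], [-1.0, 0.007, 0.002, 106.356], [-0.003, -0.111, -0.994, 1492.294], [0.0, 0.0, 0.0, 1.0]]
{'time': 0.1, 'joint_pos': array([-7.74874117e+01,  7.51254696e+00,  8.53234578e+01, -1.36030120e-03,
        8.72627459e+01, -4.89537723e+00]), 'qd': array([-0.00067675, -0.09754093, -0.12730336, -0.15804945,  0.01025782,
        0.03517308]), 'joint_efforts': array([ 1.78765324e-03, -5.70946276e+01, -5.01942945e+01, -9.59006093e-05,
        7.99911650e-03,  3.25895513e-06]), 'tool_pos': array([ 179.45239046, -572.3161912 ,  403.72666897]), 'tcp_rot': array([-1.79901494e+02, -7.07336169e-03,  1.74080255e+01]), 'ft_force': array([0.23768661, 0.24144681, 0.04665012]), 'wrist_torque': array([-0.00051358,  0.00042014, -0.0397651 ]), 'grip_force': 0.0, 'finger_gap': 85.34867389553492}
```

View pics/side0.png

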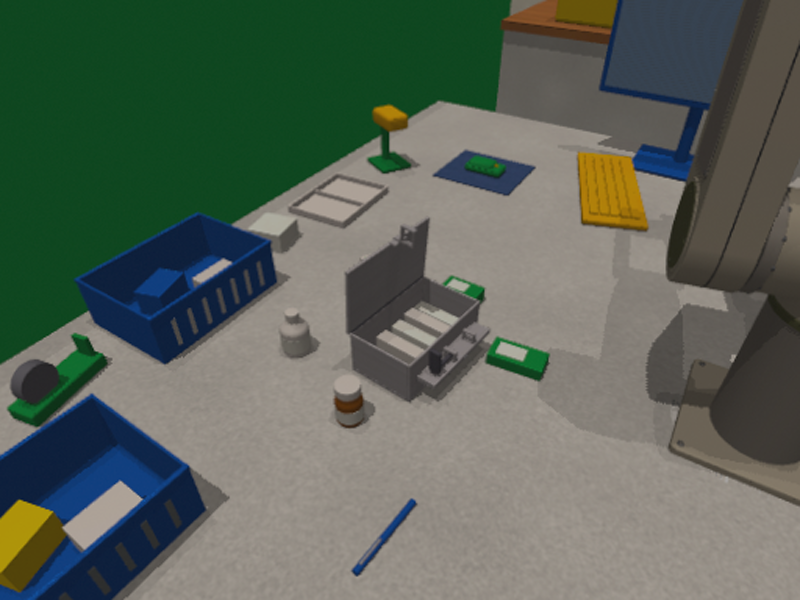

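View pics/top0.png

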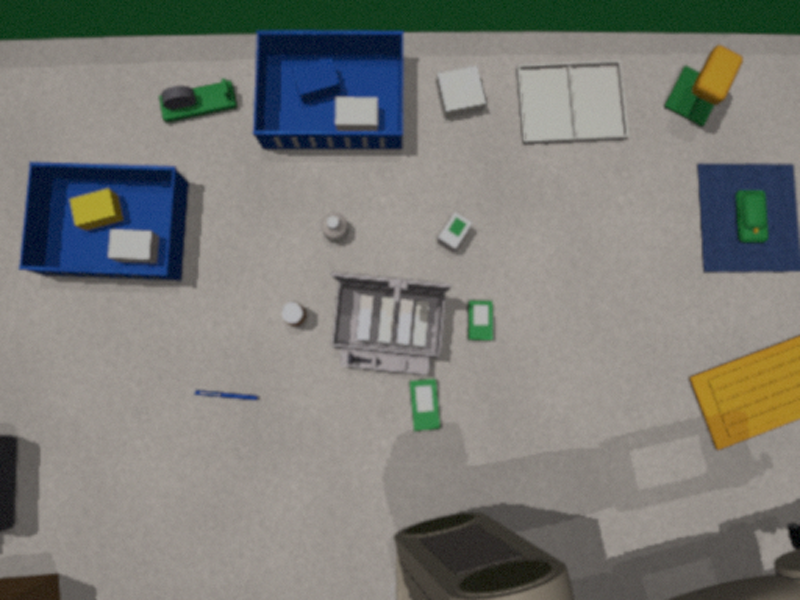

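The side view shows the box around (415,335), with its lid nearly upright and the bolt tab at about (436,358). In the top view the box is around (390,320), slightly rotated. I'll enlarge both.

Run:
```python
import cv2,pickle
for n,(x,y,w,h) in dict(side=(205,130,120,130),top=(205,165,90,85)).items():
    s=pickle.load(open(f"{n}0.pkl","rb"))["img"][y:y+h,x:x+w,::-1]
    k=6 if n=="top" else 4.6
    k=dict(top=7,side=4.6)[n]
    cv2.imwrite(f"pics/{n}0c.png",cv2.resize(s,None,fx=k,fy=k,interpolation=cv2.INTER_CUBIC))
```

```text
(no output)
```

View pics/side0c.png

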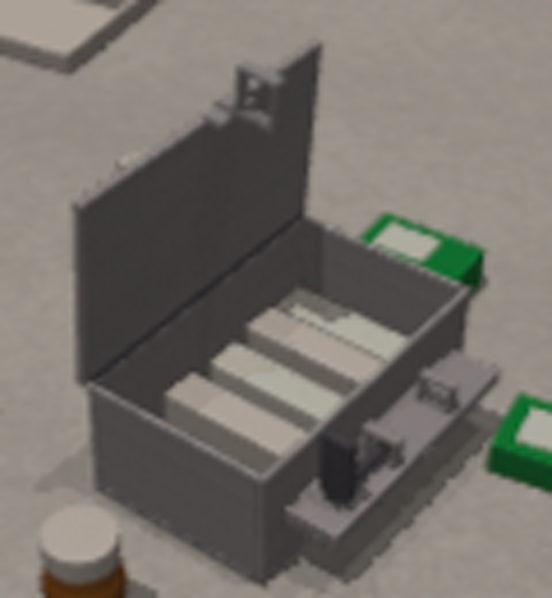

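View pics/top0c.png

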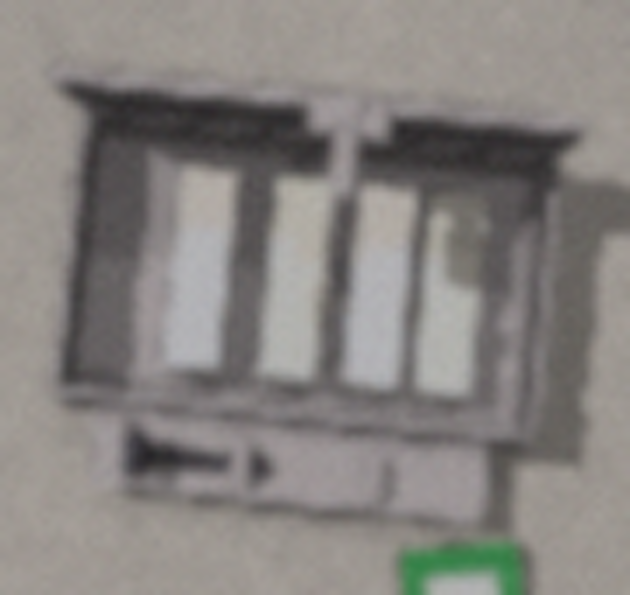

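Side crop: front +y rim corner (263,477), base corner (265,580), lid corners (78,203) and (320,43). Top crop: rim corners (65,395) and (530,440), lid corners (65,85) and (578,132). I'll fit the box pose and lid angle to these.

```bash
cat > fit.py <<'E'
import cv2,pickle,numpy as np
from scipy.optimize import least_squares
def proj(s,P):
    E=np.linalg.inv(s["extrinsics"]);K=np.array([[s["fx"],0,s["cx"]],[0,s["fy"],s["cy"]],[0,0,1]])
    return cv2.projectPoints(np.asarray(P,float).reshape(-1,1,3),cv2.Rodrigues(E[:3,:3])[0],E[:3,3],K,np.array(s["dist"]))[0][:,0]
def world(p,P):
    c,s=np.cos(p[2]),np.sin(p[2]);P=np.asarray(P,float)
    return np.c_[p[0]+c*P[:,0]-s*P[:,1],p[1]+s*P[:,0]+c*P[:,1],P[:,2]]
def lid(a,r,y,h=0): return [60-r*np.cos(a)+h*np.sin(a),y,80+r*np.sin(a)+h*np.cos(a)]
E
python3 - <<'E'
from fit import *
S=pickle.load(open("side0.pkl","rb"));T=pickle.load(open("top0.pkl","rb"))
def model(p):
    a=p[3]; 
    L=[lid(a,124,102),lid(a,124,-102)]
    side=[[-60,100,80],[-60,100,0],[60,100,80],[-60,-100,80],[-94,-82,47]]+L
    top=[[-60,100,80],[-60,-100,80],[-94,82,47],[-94,-82,47]]+L
    return side,top
so=(np.array([[263,477],[265,580],[92,388],[468,290],[497,372],[78,203],[320,43]])+.5)/4.6-.5+[205,130]
to=(np.array([[65,395],[530,440],[127,490],[480,520],[65,85],[578,132]])+.5)/7-.5+[205,165]
def f(p):
    a,b=model(p);return np.r_[(proj(S,world(p,a))-so).ravel(),(proj(T,world(p,b))-to).ravel()]
r=least_squares(f,[500,50,0,1.6],loss="soft_l1")
p=r.x;print(p[:2],np.degrees(p[2:]));print(np.round(f(p).reshape(-1,2),1).tolist())
np.save("pose.npy",p)
a,b=model(p)
print("edge",world(p,[lid(p[3],123,0,6),lid(p[3],123,0,0)]),"tab",world(p,[[-80,66,95],[-80,24,95]]))
def ground(s,uv,z):
    K=np.array([[s["fx"],0,s["cx"]],[0,s["fy"],s["cy"]],[0,0,1]])
    n=cv2.undistortPoints(np.array(uv,float).reshape(-1,1,2),K,np.array(s["dist"]))[:,0]
    d=np.c_[n,np.ones(len(n))]@s["extrinsics"][:3,:3].T;o=s["extrinsics"][:3,3]
    return o+d*((z-o[2])/d[:,2])[:,None]
for n,u,z in(("jar",(293,313),75),("a",(481,320),30),("b",(455,231),55),("c",(425,404),22),("bottle",(335,228),80),("pen",(227,394),5)):
    print(n,ground(T,[np.array(u)*.64],z).round())
E
```

```text
[525.83457057 119.05965059] [-5.76539037 86.28337538]
[[0.8, 1.4], [0.0, 2.0], [-0.7, -0.2], [1.0, -0.3], [1.1, -0.2], [1.2, 0.9], [0.9, -0.4], [-1.9, -0.7], [1.4, -0.5], [-4.9, -1.5], [0.7, -0.4], [-2.2, -1.3], [1.7, -0.8]]
edge [[583.5554023  113.23180628 203.13024392]
 [577.59830793 113.83327057 202.74131279]] tab [[452.86929598 192.76221978  95.        ]
 [448.65017258 150.97467382  95.        ]]
jar [[534. 296.  75.]]
a [[523. -56.  30.]]
b [[690.  -7.  55.]]
c [[365.  52.  22.]]
bottle [[692. 218.  80.]]
pen [[386. 431.   5.]]
```

```bash
cat > to.py <<'E'
import sys
from bench import *
from fit import *
from scipy.spatial.transform import Rotation as R
p=np.load("pose.npy");s=sense()
M=R.from_euler("xyz",s["tcp_rot"],degrees=True);G=R.from_euler("xyz",[180,0,np.degrees(p[2])],degrees=True)
tip=s["tool_pos"]+M.apply([0,0,173]);c,n=np.cos(p[2]),np.sin(p[2]);d=tip-[p[0],p[1],0]
print("t",round(s["time"],2),"tip in box",np.round([c*d[0]+n*d[1],-n*d[0]+c*d[1],d[2]],1),"F",s["ft_force"].round(1),"J",s["joint_pos"].round())
for q in sys.argv[1:]:
    g=world(p,[[float(v) for v in q.split(",")]])[0]+[0,0,173]
    print(q,"shift",((M.inv().apply(g-s["tool_pos"]))/100).round(3),"turn",(np.degrees((M.inv()*G).as_rotvec())/60).round(3))
E
python3 -m jog '0 0 -0.4 0 0 0 1; 0 0 -0.4 0 0 0 1;0 0 -0.1 0 0 0.1 1' 20; python3 to.py 120,10,290
```

```text
time: 0.48
tool_pos: [179.6, -572.7, 498.2]
tcp_rot: [179.7, -0.0, 11.3]
ft_force: [-0.7, 0.3, -0.5]
finger_gap: 31.9
grip_force: 0.0
t 0.47 tip in box [-274.8 -723.8  325.2] F [-0.7  0.3 -0.5] J [-77.   6.  77.   0.  97.   1.]
120,10,290 shift [ 5.927 -5.85   0.326] turn [ 0.004 -0.001  0.284]
```

```bash
python3 -m jog '0 0 0 0 0 0.15 1; 0 0 0 0 0 0.13 1; 0.3 -0.3 0 0 0 0 1;0.4 -0.4 0 0 0 0 1;0.4 -0.4 0 0 0 0 1'; python3 -m jog '0.4 -0.4 0 0 0 0 1;0.4 -0.4 0 0 0 0 1;0.4 -0.4 0 0 0 0 1;0.4 -0.4 0 0 0 0 1;0.4 -0.4 0 0 0 0 1' | head -3; python3 to.py 120,10,290
```

```text
time: 1.1
tool_pos: [300.2, -472.3, 494.1]
tcp_rot: [-180.0, 0.0, -5.4]
ft_force: [0.8, -0.1, -0.2]
finger_gap: 0.1
grip_force: 0.0
time: 1.72
tool_pos: [518.5, -291.6, 494.3]
tcp_rot: [-180.0, 0.0, -5.4]
t 1.73 tip in box [  33.8 -409.3  321.3] F [ 0.2 -1.1 -0.2] J [-34.   6.  78.  -0.  96.  61.]
120,10,290 shift [ 0.888 -4.187  0.313] turn [-0.     0.001  0.006]
```

```bash
python3 -m jog '0.2 -0.5 0 0 0 0 1; 0.2 -0.5 0 0 0 0 1; 0.2 -0.5 0 0 0 0 1;0.15 -0.5 0 0 0 0 1;0.1 -0.5 0 0 0 0 1' | head -3; python3 -m jog '0 -0.5 0 0 0 0 1;0 -0.5 0.1 0 0 0 1;0 -0.5 0.1 0 0 0 1;0 -0.1 0.1 0 0 0 1;0 0 0 0 0 0 1' | head -3; python3 to.py 110,10,180
```

```text
time: 2.35
tool_pos: [625.9, -50.4, 493.9]
tcp_rot: [-180.0, 0.1, -5.4]
time: 2.98
tool_pos: [640.2, 107.5, 462.9]
tcp_rot: [179.9, 0.2, -5.3]
t 2.98 tip in box [ 1.145e+02 -2.000e-01  2.899e+02] F [ 0.3 -0.2 -0.1] J [  5.  14.  72.  -0.  94. 100.]
110,10,180 shift [-0.046 -0.101  1.099] turn [0.001 0.003 0.007]
```

```bash
python3 -m jog '0 -0.1 0.4 0 0 0 1; 0 0 0.4 0 0 0 1; 0 0 0.3 0 0 0 1; 0 0 0 0 0 0 1;-0.1 0 0 0 0 0 1' | head -4; python3 to.py; python3 -m jog '-0.1 0 0 0 0 0 1;-0.08 0 0 0 0 0 1;-0.08 0 0 0 0 0 1' | grep -E "pos|force"; python3 to.py;  python3 - <<'E'
from bench import *
import cv2
i=snapshot("side")["img"][60:260,150:400,::-1]
cv2.imwrite("pics/s1.png",cv2.resize(i,None,fx=3,fy=3,interpolation=cv2.INTER_CUBIC))
E
```

```text
time: 3.6
tool_pos: [632.0, 116.9, 356.6]
tcp_rot: [-180.0, -0.1, -5.5]
ft_force: [0.2, -0.5, -0.3]
t 3.6 tip in box [106.2   8.5 183.6] F [ 0.2 -0.5 -0.3] J [  6.  15.  81.  -0.  83. 101.]
tool_pos: [605.0, 120.7, 355.6]
ft_force: [-0.1, -0.1, 0.9]
grip_force: 0.0
t 3.98 tip in box [ 78.8   9.6 182.6] F [-0.1 -0.1  0.9] J [  7.  12.  86.  -0.  82. 102.]
```

View pics/s1.png

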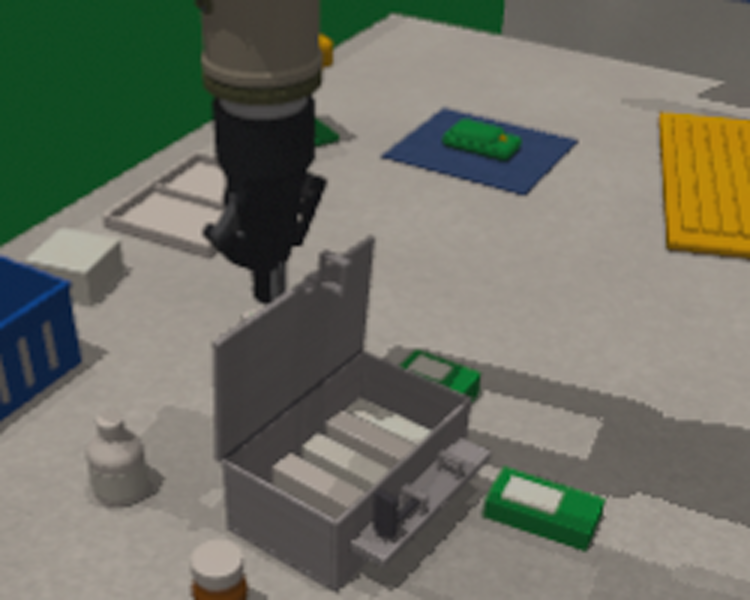

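The fingertips are behind the lid near (265,298) and not yet touching it; the lid is unmoved. I'll follow its arc.

```bash
python3 -m jog '-0.14 0 0.02 0 0 0 1;-0.14 0 0.02 0 0 0 1;-0.13 0 0.04 0 0 0 1' | grep -E "pos|force"; python3 to.py; python3 -m jog '-0.12 0 0.05 0 0 0 1;-0.11 0 0.07 0 0 0 1' | grep -E "pos|force"; python3 to.py 4.5,10,155
```

```text
tool_pos: [564.7, 124.6, 347.8]
ft_force: [1.2, 0.7, 2.5]
grip_force: 1.3
t 4.4 tip in box [ 38.7   9.5 174.8] F [1.2 0.7 2.5] J [  7.   6.  93.   0.  81. 103.]
tool_pos: [541.7, 126.7, 335.5]
ft_force: [0.5, 1.1, 2.8]
grip_force: 1.1
t 4.65 tip in box [ 15.4   9.3 162.5] F [0.5 1.1 2.8] J [  8.   3.  97.   0.  80. 103.]
4.5,10,155 shift [-0.105 -0.008  0.075] turn [-0.001 -0.002  0.006]
```

```bash
python3 -m jog '-0.11 0 0.08 0 0 0 1;-0.09 0 0.1 0 0 0 1;-0.08 0 0.1 0 0 0 1;-0.07 0 0.12 0 0 0 1;-0.05 0 0.11 0 0 0 1' | grep -E "pos|force"; python3 to.py -28,10,95 -29,10,86
```

```text
tool_pos: [501.5, 130.2, 282.6]
ft_force: [1.7, -0.4, 2.3]
grip_force: 0.8
t 5.28 tip in box [-25.4   8.6 109.6] F [ 1.7 -0.4  2.3] J [  9.   0. 106.  -0.  74. 104.]
-28,10,95 shift [-0.027 -0.014  0.146] turn [0.    0.    0.006]
-29,10,86 shift [-0.037 -0.014  0.236] turn [0.    0.    0.006]
```

```bash
python3 -m jog '-0.03 0 0.13 0 0 0 1;0 0 0.08 0 0 0 1' | grep -E "pos|force"; python3 -m jog '0 0 0.03 0 0 0 1;0 0 0 0 0 0 1' | grep -E "pos|force";python3 to.py -29,10,86
```

```text
tool_pos: [498.4, 130.5, 261.3]
ft_force: [-1.5, 0.1, 2.1]
grip_force: 0.7
tool_pos: [499.1, 130.5, 259.6]
ft_force: [-0.4, -0.0, 0.7]
grip_force: 0.0
t 5.78 tip in box [-27.8   8.7  86.6] F [-0.4 -0.   0.7] J [  9.   1. 107.  -0.  71. 104.]
-29,10,86 shift [-0.013 -0.013  0.006] turn [0.    0.    0.006]
```

```bash
for i in 1; do python3 -m jog '0 0 0.02 0 0 0 1;0 0 0 0 0 0 1' | grep -E "pos|ft_f"; done; python3 -m jog '0 0 0.02 0 0 0 1;0 0 0 0 0 0 1' | grep -E "pos|ft_f"
```

```text
tool_pos: [499.3, 130.6, 259.3]
ft_force: [-9.2, -1.6, 17.1]
tool_pos: [499.4, 130.6, 259.1]
ft_force: [-17.4, -3.1, 32.8]
```

```bash
python3 -m jog '0 0 -0.1 0 0 0 1;0 0 -0.4 0 0 0 1;0 0 -0.3 0 0 0 1; 0 -0.5 0 0 0 0 1; 0 -0.5 0 0 0 0 1'|grep ft_f; python3 -m jog '0 -0.4 0 0 0 0 1;0 0 0 0 0 0 1'|grep ft_f; python3 to.py
python3 - <<'E'
from bench import *
import cv2,pickle,numpy as np
s=snapshot("side");t=snapshot("top");pickle.dump((s,t),open("p2.pkl","wb"))
a=cv2.resize(s["img"][150:265,210:330,::-1],None,fx=5,fy=5,interpolation=cv2.INTER_CUBIC)
cv2.imwrite("pics/s2.png",a)
b=cv2.resize(t["img"][160:245,200:300,::-1],None,fx=7,fy=7,interpolation=cv2.INTER_CUBIC)
cv2.imwrite("pics/t2.png",b)
E
```

```text
ft_force: [0.2, 0.4, 0.5]
ft_force: [-1.0, 0.2, 0.3]
t 7.15 tip in box [-29.1 151.3 162.4] F [-1.   0.2  0.3] J [ 23.   7.  93.   0.  80. 118.]
```

View pics/s2.png

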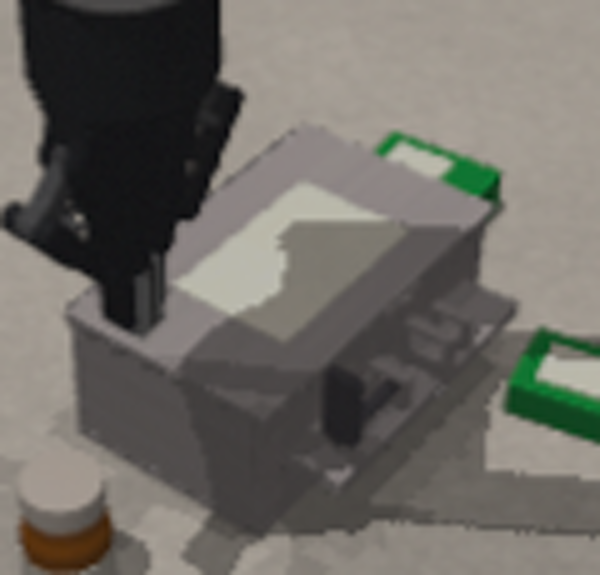

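View pics/t2.png

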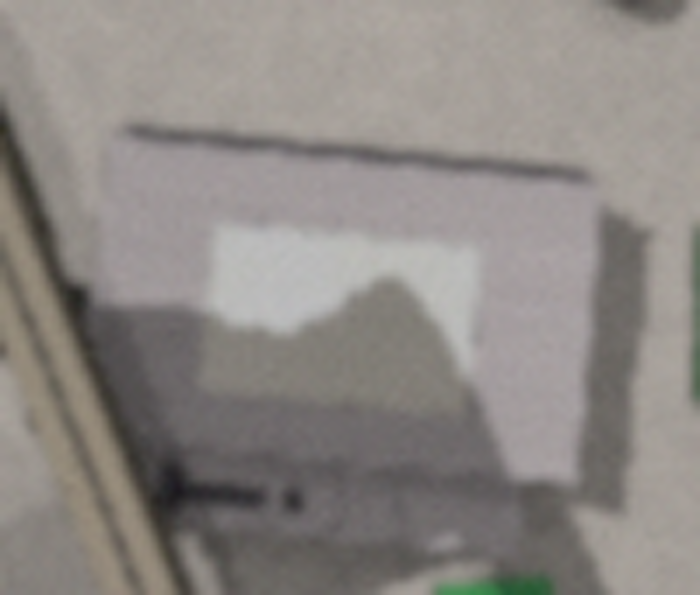

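The lid lies flat. Side crop: lid corners (68,312), (303,125), (500,205), (262,412), and tab top (345,372). Top crop: corners (105,130), (598,185), (577,485), and tab (175,482). I'll refit the box pose, since pressing may have shifted it.

```bash
python3 - <<'E'
from fit import *
S,T=pickle.load(open("p2.pkl","rb"))
sp=[[62,102,86],[62,-102,86],[-64,-102,86],[-64,102,86],[-80,66,95]]
tp=[[62,102,86],[62,-102,86],[-64,-102,86],[-80,66,95]]
so=(np.array([[68,312],[303,125],[500,205],[262,412],[345,372]])+.5)/5-.5+[210,150]
to=(np.array([[105,130],[598,185],[577,485],[175,482]])+.5)/7-.5+[200,160]
f=lambda p:np.r_[(proj(S,world(p,sp))-so).ravel(),(proj(T,world(p,tp))-to).ravel()]
r=least_squares(f,[525,119,-.1],loss="soft_l1");p=r.x
print(p[:2],np.degrees(p[2]),np.round(f(p).reshape(-1,2),1).tolist())
np.save("pose.npy",p)
E
python3 to.py -84,105,160
```

```text
[525.46758082 119.04449192] -5.757790598564729 [[-0.5, 0.1], [0.7, -0.5], [-0.2, 0.3], [1.7, 2.2], [-0.1, 1.7], [0.9, -0.2], [1.3, -1.4], [0.4, -0.4], [-1.8, -0.1]]
t 7.25 tip in box [-28.5 148.8 162.2] F [ 0.5 -1.6  0.5] J [ 23.   7.  93.  -0.  80. 118.]
-84,105,160 shift [-0.559  0.435  0.023] turn [0.001 0.    0.007]
```

```bash
python3 -m jog '-0.3 0.1 0 0 0 0 1;-0.26 0.27 0 0 0 0 1;0 0 0.4 0 0 0 1;0 0 0.3 0 0 0 1;0 0 0.15 0 0 0 1' | grep ft_f; python3 -m jog '0 0.05 0 0 0 0 1;0 0.05 0 0 0 0 1;0 0 0 0 0 0 1' | grep -E 'ft_f|pos';  python3 to.py -84,85,75
python3 - <<'E'
from bench import *
import cv2
i=snapshot("side")["img"][130:270,180:340,::-1]
cv2.imwrite("pics/s3.png",cv2.resize(i,None,fx=4,fy=4,interpolation=cv2.INTER_CUBIC))
E
```

```text
ft_force: [0.2, -0.2, 0.9]
tool_pos: [452.7, 228.2, 252.1]
ft_force: [0.7, 0.7, 0.2]
t 8.25 tip in box [-83.  101.4  79.1] F [0.7 0.7 0.2] J [ 21.   1. 109.  -0.  70. 116.]
-84,85,75 shift [-0.007  0.163  0.04 ] turn [-0.001 -0.002  0.006]
```

View pics/s3.png

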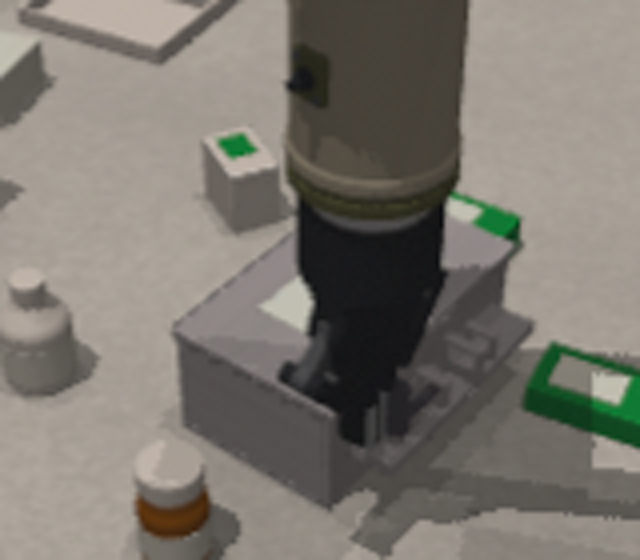

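The fingertips at (358,440) stand beside the bolt tab, clear of the lid. I'll push across in small steps.

```bash
python3 -m jog '0 0.06 0.04 0 0 0 1;0 0.06 0 0 0 0 1;0 0.06 0 0 0 0 1' | grep -E 'ft_f|pos';  python3 to.py;python3 -m jog '0 0.06 0 0 0 0 1;0 0.06 0 0 0 0 1;0 0.06 0 0 0 0 1' | grep -E 'ft_f|pos';  python3 to.py
```

```text
tool_pos: [450.2, 210.0, 246.6]
ft_force: [0.2, 0.2, 0.3]
t 8.68 tip in box [-84.1  82.9  73.6] F [0.2 0.2 0.3] J [ 19.  -1. 111.  -0.  70. 114.]
tool_pos: [448.5, 192.2, 246.7]
ft_force: [0.1, 1.5, -0.9]
t 9.05 tip in box [-84.   65.1  73.7] F [ 0.1  1.5 -0.9] J [ 17.  -2. 112.   0.  70. 113.]
```

Contact shows about 1.5 N, so the bolt is sliding. I'll continue to its stop.

```bash
python3 -m jog '0 0.06 0 0 0 0 1;0 0.06 0 0 0 0 1;0 0.04 0 0 0 0 1' | grep -E 'ft_f';  python3 to.py;python3 -m jog '0 0.04 0 0 0 0 1;0 0 0 0 0 0 1' | grep -E 'ft_f';  python3 to.py;python3 -m jog '0 0.02 0 0 0 0 1;0 0 0 0 0 0 1' | grep -E 'ft_f'; python3 to.py
```

```text
ft_force: [-1.6, 2.3, -0.9]
t 9.43 tip in box [-83.8  49.1  73.7] F [-1.6  2.3 -0.9] J [ 15.  -3. 113.   0.  70. 111.]
ft_force: [1.6, -0.8, -0.3]
t 9.68 tip in box [-83.5  45.   73.8] F [ 1.6 -0.8 -0.3] J [ 15.  -3. 114.  -0.  70. 110.]
ft_force: [1.2, 0.7, -0.6]
t 9.93 tip in box [-83.5  43.4  73.8] F [ 1.2  0.7 -0.6] J [ 15.  -4. 114.  -0.  70. 110.]
```

```bash
for i in 1; do python3 -m jog '0 0.02 0 0 0 0 1;0 0 0 0 0 0 1' | grep -E 'ft_f'; python3 to.py; done; python3 -m jog '0 0.015 0 0 0 0 1;0 0 0 0 0 0 1' | grep -E 'ft_f'; python3 to.py
```

```text
ft_force: [1.7, 6.1, -1.0]
t 10.18 tip in box [-83.5  42.3  73.9] F [ 1.7  6.1 -1. ] J [ 15.  -4. 114.   0.  70. 110.]
ft_force: [0.4, 7.9, -2.1]
t 10.43 tip in box [-83.7  41.3  73.9] F [ 0.4  7.9 -2.1] J [ 14.  -4. 114.   0.  70. 110.]
```

Force rose to 8 N near the predicted stop, so I'll back off and look.

```bash
python3 -m jog '0 -0.1 0 0 0 0 1;0 -0.3 -0.2 0 0 0 1;0 -0.3 -0.5 0 0 0 1;0 -0.5 -0.5 0 0 0 1;0 -0.6 0 0 0 0 1' | grep ft_f;python3 -m jog '0 -0.6 0 0 0 0 1;0 -0.6 0 0 0 0 1;0 -0.3 0 0 0 0 1;0 0 0 0 0 0 1' | grep ft_f; python3 to.py
python3 - <<'E'
from bench import *
import cv2,pickle,numpy as np
from fit import *
s=snapshot("side");t=snapshot("top");pickle.dump((s,t),open("p3.pkl","wb"))
a=cv2.resize(s["img"][150:265,210:330,::-1],None,fx=5,fy=5,interpolation=cv2.INTER_CUBIC)
b=cv2.resize(t["img"][160:260,205:305,::-1],None,fx=5,fy=5,interpolation=cv2.INTER_CUBIC)
p=np.load("pose.npy")
for y in (66,24):print("tab top side/top crop px",(proj(s,world(p,[[-80,y,95]]))-[210,150])*5)
b=cv2.resize(t["img"][165:245,215:295,::-1],None,fx=5,fy=5,interpolation=cv2.INTER_CUBIC)
cv2.imwrite("pics/s4.png",a);cv2.imwrite("pics/t4.png",b)
E
```

```text
ft_force: [2.0, 0.1, -0.1]
ft_force: [1.1, -0.1, 0.4]
t 11.55 tip in box [-86.8 366.1 186.8] F [ 1.1 -0.1  0.4] J [ 42.  22.  73.  -0.  85. 137.]
tab top side/top crop px [[342.27392494 378.49721615]]
tab top side/top crop px [[392.13851621 330.38382252]]
```

View pics/s4.png

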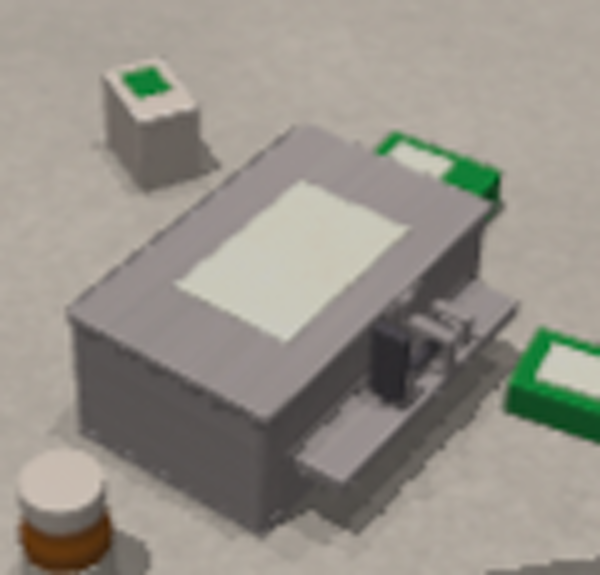

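The lid is shut and the tab has moved from (345,372) to about (393,326), against a predicted (392,330); the box corners are unchanged. I'll measure the slide and any box shift numerically.

Run:
```python
from fit import *
S0=pickle.load(open("side0.pkl","rb"));S2=pickle.load(open("p2.pkl","rb"))[0];S3,T3=pickle.load(open("p3.pkl","rb"))
p=np.load("pose.npy")
def blob(s,y):
    c=proj(s,world(p,[[-80,y,74]]))[0];x0,y0=np.round(c).astype(int)-[9,12]
    g=cv2.cvtColor(s["img"],cv2.COLOR_RGB2GRAY)[y0:y0+24,x0:x0+18].astype(float)
    w=np.clip(70-g,0,25); n,l,st,ce=cv2.connectedComponentsWithStats((w>5).astype(np.uint8)); k=1+st[1:,4].argmax(); w=w*(l==k)
    yy,xx=np.mgrid[:24,:18]; return np.array([(w*xx).sum(),(w*yy).sum()])/w.sum()+[x0,y0],c,st[k].tolist()
a,b=blob(S0,66),blob(S3,24);print(a,b);d=proj(S0,world(p,[[-80,66,74],[-80,24,74]]))
print("moved",b[0]-a[0],"full would be",d[1]-d[0])
g=lambda s:cv2.cvtColor(s["img"],cv2.COLOR_RGB2GRAY).astype(np.float32)
for q,A in(("0-3 box front corner",S0),("2-3",S2)):
  for nm,(x,y,w,h) in dict(basecorner=(225,215,36,36),rightrim=(290,180,30,25)).items():
    print(q,nm,cv2.phaseCorrelate(g(A)[y:y+h,x:x+w],g(S3)[y:y+h,x:x+w],cv2.createHanningWindow((w,h),cv2.CV_32F)))
```

```text
(array([278.00803213, 230.66184739]), array([278.10415901, 232.13599518]), [0, 0, 18, 20, 216]) (array([287.99795835, 222.5839118 ]), array([287.93516887, 222.46808395]), [4, 6, 14, 15, 116])
moved [ 9.98992622 -8.07793559] full would be [ 9.83100985 -9.66791123]
0-3 box front corner basecorner ((-0.5066545705249794, -0.605842455666707), 0.7147319714228312)
0-3 box front corner rightrim ((0.39467390187462215, -0.6989011983517912), 0.7579574769337972)
2-3 basecorner ((1.0352746840433404, 0.3418650206406504), 0.5433008827177095)
2-3 rightrim ((-0.05434528242584591, 0.535007460205474), 1.0119224224090577)
```

Only the bolt's stop explains 6–8 N against about 2 N of sliding friction, and the tab's position matches the stop too. The robot is clear of everything.

```bash
python3 -c "
from bench import *
print(hand_in())"
```

```text
the job is handed in; nothing more can be done
None
```

I pushed the lid fully down, then slid the bolt across to its stop through the staple, and handed the job in at about 11.7 s. The last side view shows no sign that the box moved, though the check could not rule out a millimetre or two, and I steered clear of the medicines and pen but did not re-measure them.

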